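# Click the nest box floor cover shut all round

### The job

Press the nest box's clip-on floor cover shut: push down each of the four raised rim sections with the fingertips until it clicks fully home, flush with the middle of the cover, starting with the one that has the pull tab and going round clockwise as seen from above. Only press, do not grasp: leave the nest box standing where it is and leave everything else on the bench alone.

Things in the scene. Friction and masses are not known exactly. Their poses are not given: they have to be found in the camera images.
- nestbox: Loose 0.87 kg cedar nest box, 150 mm square, upside down, its grey plastic clip-on floor cover (154 mm square) uppermost. Origin: centre of underside, on the bench; z up; x to the side with the pull tab. Tops of the cover's fixed middle panel (86 mm square) and corner pieces (34 mm square): z = 130 mm. Along each edge, between corners, is a moving rim section.
- rim_tab (a joint): How far the rim section with the pull tab (round-ended tongue 32 mm wide, sticking out 36 mm), at the nestbox's +x edge is pressed down, m: 0 = fully up, top 138 mm above the bench, 8 mm proud of the middle panel; 0.008 = clicked shut, flush. Its clips grip by friction: it takes about 7 N all the way to a hard stop and stays at whatever depth it is left. Starts at 0 to 0.003.
- rim_tab_top (a point): Centre of the top face of rim_tab, moving with it; the section is a bar 76 mm long along the edge and 28 mm wide, its middle 60 mm from the cover's centre. z up, x outward from the cover's centre.
- rim_2 (a joint): How far the plain rim section next to it clockwise seen from above, at the nestbox's -y edge is pressed down, m: 0 = fully up, top 138 mm above the bench, 8 mm proud of the middle panel; 0.008 = clicked shut, flush. Its clips grip by friction: it takes about 7 N all the way to a hard stop and stays at whatever depth it is left. Starts at 0 to 0.003.
- rim_2_top (a point): Centre of the top face of rim_2, moving with it; the section is a bar 76 mm long along the edge and 28 mm wide, its middle 60 mm from the cover's centre. z up, x outward from the cover's centre.
- rim_3 (a joint): How far the plain rim section opposite the tab, at the nestbox's -x edge is pressed down, m: 0 = fully up, top 138 mm above the bench, 8 mm proud of the middle panel; 0.008 = clicked shut, flush. Its clips grip by friction: it takes about 7 N all the way to a hard stop and stays at whatever depth it is left. Starts at 0 to 0.003.
- rim_3_top (a point): Centre of the top face of rim_3, moving with it; the section is a bar 76 mm long along the edge and 28 mm wide, its middle 60 mm from the cover's centre. z up, x outward from the cover's centre.
- rim_4 (a joint): How far the plain rim section at the nestbox's +y edge, the last one going clockwise is pressed down, m: 0 = fully up, top 138 mm above the bench, 8 mm proud of the middle panel; 0.008 = clicked shut, flush. Its clips grip by friction: it takes about 7 N all the way to a hard stop and stays at whatever depth it is left. Starts at 0 to 0.003.
- rim_4_top (a point): Centre of the top face of rim_4, moving with it; the section is a bar 76 mm long along the edge and 28 mm wide, its middle 60 mm from the cover's centre. z up, x outward from the cover's centre.
- gable: Loose triangular cedar gable panel, about 155 mm a side, 12 mm thick, flat on the bench. Origin: centre of underside.
- trysquare: Loose steel try square lying flat, stock 90 mm, blade 115 mm, 16 mm high. Origin: on the bench near its middle.
- awl: Loose awl lying down, red handle 85 mm long and 26 mm thick to -x, brass point 79 mm to +x. Origin: under the handle's front end.
- mallet: Loose beech mallet on its side, 270 mm long, head 70 x 100 x 60 mm at +x. Origin: on the bench, under the handle 65 mm behind the head.
- cap1: Loose copper roof cap, cone 76 mm across and 48 mm tall. Origin: centre of underside.
- cap2: Loose copper roof cap, cone 76 mm across and 48 mm tall. Origin: centre of underside.
- screwbowl: Loose small white bowl, 72 mm across, 35 mm tall. Origin: centre of underside.
- glue: Loose glue bottle standing up, 52 mm across, 140 mm tall. Origin: centre of underside.
There are look-alikes about, which are no part of the job. Leave any pink or purple look-alike of the nestbox alone.

How it is judged:
By the outcome, as a careful person would: the job done as asked, in the order asked, and still so for the second after the job is handed in, with the robot touching nothing.
It also fails if it takes over 48 s, if anything falls off the work surface, if the arm or the gripper's body presses on something with over 40 N, if the wrist force passes 120 N, or if a joint passes its speed limit or range.

### The arm

A 6-joint arm with a two-finger parallel gripper is mounted at the origin on the work surface. World frame = base frame: x ahead of the robot, y to its left, z up, the work surface at z = 0. Lengths are in m, angles in rad, forces in N, time in s.
With the tool pointing down it reaches from about 0.3 to 0.875 m from the base axis. Payload 6.4 kg.
Tool frame: the origin (TCP) lies between the finger pads; the fingertips stand 11 mm ahead of it and the grasp point (between the pads) lies 8 mm behind it (ctrl.tcp_to_tips is the distance from the TCP to the fingertips, in m); x points along the fingers, z is the direction in which the jaws open and shut, and the axes are right-handed (so a half turn about x gives the same grasp; the last joint's range is limited). The gripper opens to 85 mm and grips with 20 to 120 N. Pads are 22 mm wide; open, the fingers measure 114 mm over their backs; the gripper's body (76 mm by 85 mm) begins 54 mm behind the grasp point. The pads swing forward as they close: fully open they stand 13 mm farther back than shut.
Start: joints at [-1.427, 0.181, 1.607, -0, 1.354, -0.206], TCP at [0.197, -0.54, 0.242] pointing down, gripper open.
Joint ranges: [-2.99, 2.99], [-0.89, 2.07], [0.3, 2.58], [-1.14, 4.28], [0, 2.63], [-3.12, 3.12]. Speed limits (rad/s): [2.57, 2.57, 3.01, 3.14, 3.14, 3.14].

### API

Orientations are given as a unit quaternion [w, x, y, z].
In Python, from bench import ctrl, eyes, hand_in gives the robot as it stands. The module is installed in compiled form; this text tells all that it offers.
- The arm moves only by the tool step_arm, never from a script. Its arguments are lists of equal length, an entry for each row: "xyz": the shift along the world's x, y, z in mm, a list of three; "spin": the turn about the world's z in rad; "fingers": the opening in per cent of the stroke, from 0 (shut) to 100 (fully open). A call has 1 to 10 rows; each row is the pose to reach, as a shift and turn from the pose commanded when the call began; what a row does not reach only later rows make up. A row lasts 1/10 s, in which the tool goes at most 50 mm and 8.59 degrees, less where a joint would pass 70% of its speed; a pose out of reach is approached as far as the arm can. A call with a gripper value outside its range is refused whole. The fingers move at their own pace and stop on an object; the grip force is fixed at half the most. Time passes only in rows, so rows that repeat a pose let the fingers close. It gives the time, the measured TCP pose, the force and the opening at its end, in the units of the state.
- ctrl.get_obs(): the state, without advancing time (a new reading comes with each control period).
- eyes.camera(name): name is "scene" or "top" or "wrist"; returns the picture (384x512x3 uint8, red, green, blue); there is no depth.
- eyes.camera_model(name): a dict with "vertical_fov" (degrees; the focal length in pixels is half the picture's height over the tangent of half this angle, whatever the lens; pixels are square), "cx", "cy" (the principal point, pixels), "pose" (4x4, takes a point from camera to world coordinates); the wrist camera has in their place "tool_from_camera" (4x4, takes a point from camera to tool coordinates, whose origin is the TCP and whose axes are the tool frame's). Camera axes: x right, y up, looking along -z (the intrinsics and any distortion apply to the point x, -y, -z); pixel columns grow to the right and rows downward; lengths in m; the calibration is good to about 2 mm. A picture is of the moment at which its call begins: read the wrist's pose just before it. camera_model takes no time and is no camera call.
- hand_in(): hands the job in, once; it reports no verdict.
The state is a dict: "time_s": time; "q": joint angles; "dq": joint speeds; "joint_efforts": joint torques, N m; "eef_pos": TCP position; "eef_rot": TCP orientation; "wrist_force": force on the tool from outside, world axes, zero at the start; "torque": the same for the moment, N m; "opening": opening from 0.0 (shut) to 1.0 (fully open).
Only numpy, scipy, OpenCV 4.12 (cv2) and the standard library are available. Lean on these libraries where they do the work, as an engineer would, in place of code of your own. Each camera call takes 0.05 s, during which the arm holds its last target.

## Working session

There is one attempt and no reset: what is moved stays moved. The work goes in short steps, Python scripts to look and compute and a tool call to move; the robot and the scene stay as the last step left them, time stands still between calls to the robot, and variables do not carry over. Pictures are saved under pics/ and viewed, and the job is handed in when it is done.

Besides the shell and the picture viewer there is one more tool, called in YAML: its name, and indented under it one key for each argument. step_arm: Moves the arm, as the interface text tells. Its arguments: {"type":"object","properties":{"xyz":{"type":"array"},"spin":{"type":"array"},"fingers":{"type":"array"}},"required":["xyz","spin","fingers"]}

```bash
mkdir -p pics
python3 - <<'E'
from bench import ctrl, eyes
import cv2
for n in ("scene","top"):
    im=eyes.camera(n); cv2.imwrite(f"pics/{n}0.png",im[:,:,::-1])
    m=eyes.camera_model(n); print(n,m)
o=ctrl.get_obs(); print(o, ctrl.tcp_to_tips)
E
```

```text
scene {'vertical_fov': 55.609981662000784, 'cx': 253.68171265615496, 'cy': 194.4814399686536, 'pose': array([[ 0.073375  , -0.75558511,  0.65092799,  1.26301727],
       [ 0.99718309,  0.06576494, -0.03606742, -0.02770704],
       [-0.01555624,  0.65174084,  0.75828219,  1.02526297],
       [ 0.        ,  0.        ,  0.        ,  1.        ]])}
top {'vertical_fov': 44.99723960839347, 'cx': 256.2105761135837, 'cy': 188.8831994533881, 'pose': array([[ 0.01600519,  0.987242  , -0.15842052,  0.2624245 ],
       [-0.99986586,  0.01525164, -0.00597138, -0.00859828],
       [-0.00347903,  0.15849484,  0.98735368,  1.40731848],
       [ 0.        ,  0.        ,  0.        ,  1.        ]])}
{'time_s': 0.1, 'q': array([-1.42727229e+00,  1.81462353e-01,  1.60790222e+00,  6.96340044e-06,
        1.35380902e+00, -2.06300483e-01]), 'dq': array([-0.0005633 , -0.0008802 , -0.00259272, -0.0002473 , -0.00069233,
       -0.0001597 ]), 'joint_efforts': array([-1.26189580e-04, -4.45877516e+01, -3.52237952e+01, -2.49328687e-04,
        4.18192489e-03,  4.24513212e-05]), 'eef_pos': array([ 0.19701974, -0.53968357,  0.2414795 ]), 'eef_rot': array([ 0.5790004 ,  0.40576944,  0.57976217, -0.40495126]), 'wrist_force': array([-0.2411124 , -0.31439618,  0.00220604]), 'torque': array([-0.00861911, -0.00697787,  0.05936627]), 'opening': 0.9998213236165878} 0.011
```

View pics/scene0.png

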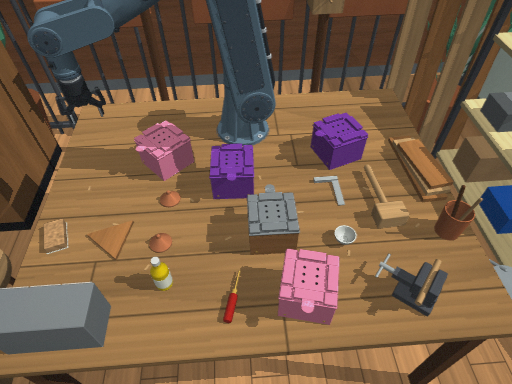

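View pics/top0.png

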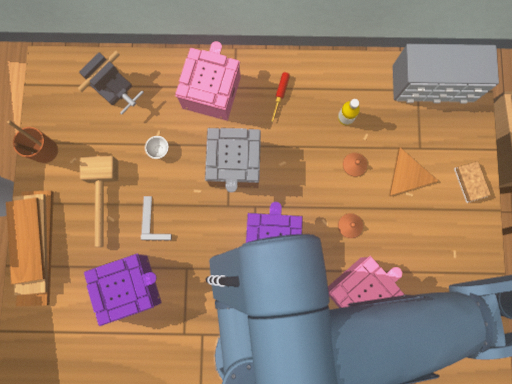

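The scene shows five boxes: pink at scene (165,148) and (310,285), purple at (232,170) and (339,138), and grey at (272,215), which is top (233,156). Only the grey one fits the description (grey plastic cover). I'll enlarge it.

Run:
```python
import cv2
a=cv2.imread("pics/top0.png")[115:205,190:280]; cv2.imwrite("pics/topc.png",cv2.resize(a,None,fx=6.5,fy=6.5,interpolation=cv2.INTER_CUBIC))
a=cv2.imread("pics/scene0.png")[175:255,230:315]; cv2.imwrite("pics/scenec.png",cv2.resize(a,None,fx=7,fy=7,interpolation=cv2.INTER_CUBIC))
```

```text
(no output)
```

View pics/topc.png

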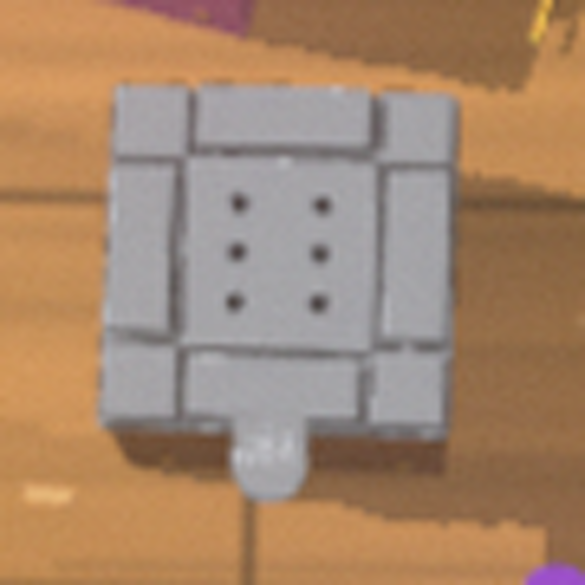

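View pics/scenec.png

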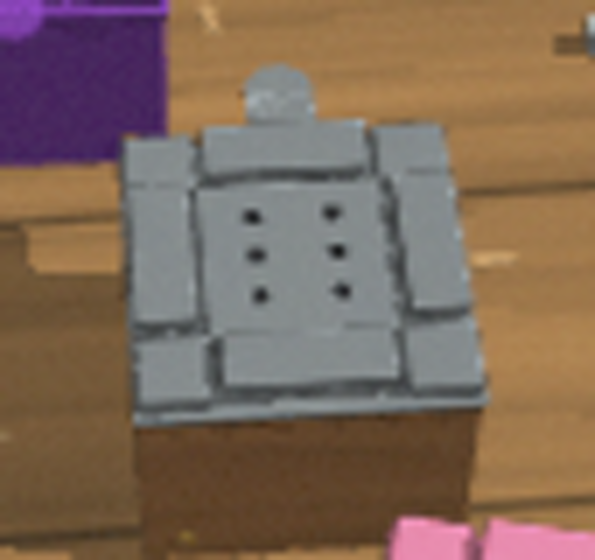

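```bash
cat > h.py <<'E'
import numpy as np
from bench import eyes
def ray(n,u,v,z):
    m=eyes.camera_model(n); f=192/np.tan(np.radians(m["vertical_fov"]/2))
    d=np.array([(u-m["cx"])/f,-(v-m["cy"])/f,-1]); P=np.array(m["pose"]); d=P[:3,:3]@d
    o=P[:3,3]; return o+d*(z-o[2])/d[2]
E
python3 - <<'E'
from h import *
for n,k,ox,oy,pts in (("top",6.5,190,115,[(115,87),(457,95),(445,428),(102,416),(268,500)]),("scene",7,230,175,[(123,140),(443,125),(485,392),(138,408),(279,66)])):
    p=np.array([ray(n,ox+(x+.5)/k-.5,oy+(y+.5)/k-.5,.13) for x,y in pts])[:,:2]
    c=p[:4].mean(0); print(n,p.round(4).tolist(),"c",c, [np.linalg.norm(p[i]-p[(i+1)%4]).round(4) for i in range(4)])
    print([np.arctan2(*(p[(i+1)%4]-p[i])[::-1]).round(4) for i in range(4)], p[4]-c)
E
```

```text
top [[0.6412, 0.1415], [0.6398, -0.0086], [0.4914, -0.0056], [0.4944, 0.1423], [0.4589, 0.0698]] c [0.56669441 0.06740631] [np.float64(0.1501), np.float64(0.1484), np.float64(0.1479), np.float64(0.1468)]
[np.float64(-1.58), np.float64(3.1215), np.float64(1.5507), np.float64(-0.0055)] [-0.10780905  0.00243657]
scene [[0.493, -0.0063], [0.4968, 0.1424], [0.6477, 0.1387], [0.6435, -0.0092], [0.4532, 0.0704]] c [0.57023678 0.06640631] [np.float64(0.1488), np.float64(0.1509), np.float64(0.1479), np.float64(0.1504)]
[np.float64(1.5458), np.float64(-0.025), np.float64(-1.5993), np.float64(3.1222)] [-0.11698815  0.00396449]
```

Run:
```python
from h import *
from bench import ctrl
from scipy.spatial.transform import Rotation as R
o=ctrl.get_obs(); print(R.from_quat(o["eef_rot"],scalar_first=True).as_matrix().round(3))
m=eyes.camera_model("wrist"); print(m)
```

```text
[[-0.     0.939  0.343]
 [ 0.002  0.343 -0.939]
 [-1.     0.    -0.002]]
{'vertical_fov': 65.92502994083102, 'cx': 252.9408455724787, 'cy': 194.98440625299318, 'tool_from_camera': array([[-1.08117453e-03,  3.04436406e-01, -9.52532050e-01,
        -1.32899620e-01],
       [-5.60527659e-04,  9.52532272e-01,  3.04437113e-01,
         7.85749046e-02],
       [ 9.99999258e-01,  8.63070211e-04, -8.59208602e-04,
        -8.45674841e-05],
       [ 0.00000000e+00,  0.00000000e+00,  0.00000000e+00,
         1.00000000e+00]])}
```

step_arm:
  xyz:
    - [371, 607, 108]
    - [371, 607, 108]
    - [371, 607, 108]
    - [371, 607, 108]
    - [371, 607, 108]
    - [371, 607, 108]
    - [371, 607, 108]
    - [371, 607, 108]
    - [371, 607, 108]
    - [371, 607, 108]
  spin: [-0.37, -0.37, -0.37, -0.37, -0.37, -0.37, -0.37, -0.37, -0.37, -0.37]
  fingers: [0, 0, 0, 0, 0, 0, 0, 0, 0, 0]

```text
time_s: 1.1
eef_pos: [0.4554, -0.1164, 0.3175]
eef_rot: [0.495, 0.505, 0.495, -0.505]
wrist_force: [1.0, -0.9, -0.5]
opening: -0.001
```

step_arm:
  xyz:
    - [113, 183, 32]
    - [113, 183, 32]
    - [113, 183, 32]
    - [113, 183, 32]
    - [113, 183, 32]
    - [113, 183, 32]
    - [113, 183, 32]
  spin: [0, 0, 0, 0, 0, 0, 0]
  fingers: [0, 0, 0, 0, 0, 0, 0]

```text
time_s: 1.8
eef_pos: [0.5673, 0.0641, 0.3485]
eef_rot: [-0.495, -0.504, -0.495, 0.506]
wrist_force: [-0.8, 0.4, -0.3]
opening: -0.002
```

Run:
```python
from h import *
from bench import ctrl
import cv2, pickle
o=ctrl.get_obs(); im=eyes.camera("wrist"); cv2.imwrite("pics/w1.png",cv2.resize(im[:,:,::-1],None,fx=1.5,fy=1.5,interpolation=cv2.INTER_CUBIC))
pickle.dump((o["eef_pos"],o["eef_rot"]),open("w1.pkl","wb")); print(o["time_s"],o["eef_pos"],o["eef_rot"],o["q"],o["wrist_force"])
```

```text
1.8 [0.56731662 0.06407957 0.34854773] [-0.49476389 -0.50433508 -0.49530004  0.50550242] [-9.49232776e-02  1.05054640e-01  1.47982454e+00 -7.73651877e-04
  1.55835720e+00  1.49565721e+00] [-0.76090515  0.36408713 -0.34997407]
```

View pics/w1.png

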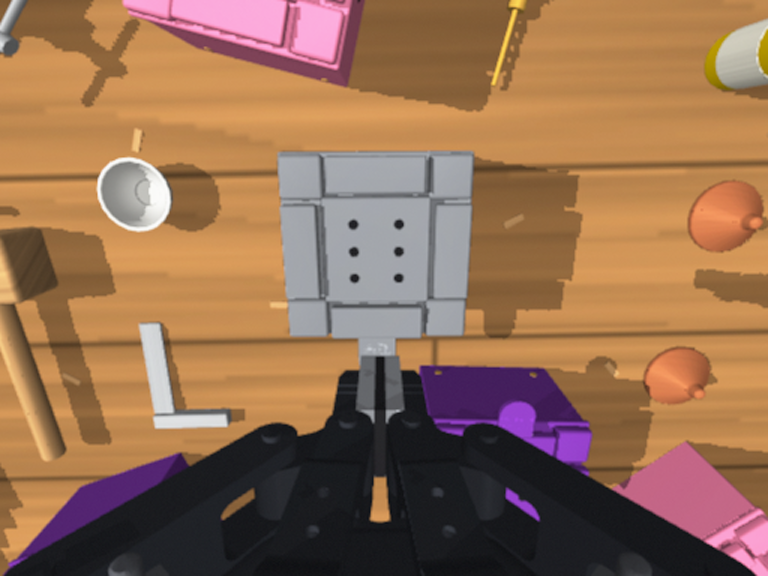

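The grey cover is square to the gripper, with outer corners near (278,152), (474,152), (465,336) and (290,337). The tab is near (377,345), beside the fingers. Next I'll locate the cover from these points.

```bash
cat >> h.py <<'E'
from scipy.spatial.transform import Rotation as R
def wray(pos,rot,u,v,z):
    m=eyes.camera_model("wrist"); f=192/np.tan(np.radians(m["vertical_fov"]/2))
    T=np.eye(4); T[:3,:3]=R.from_quat(rot,scalar_first=True).as_matrix(); T[:3,3]=pos; P=T@np.array(m["tool_from_camera"])
    d=P[:3,:3]@np.array([(u-m["cx"])/f,-(v-m["cy"])/f,-1]); o=P[:3,3]; return o+d*(z-o[2])/d[2]
E
python3 - <<'E'
from h import *
import pickle
pos,rot=pickle.load(open("w1.pkl","rb"))
p=np.array([wray(pos,rot,(x+.5)/1.5-.5,(y+.5)/1.5-.5,.13) for x,y in [(278,152),(474,152),(465,336),(290,337)]+[(353,224),(399,224),(399,278),(354,278)]])[:,:2]
for q in (p[:4],p[4:]):
    print(q.round(4).tolist(),q.mean(0),[np.linalg.norm(q[i]-q[(i+1)%4]).round(4) for i in range(4)],[np.arctan2(*(q[(i+1)%4]-q[i])[::-1]).round(4) for i in range(4)])
E
```

```text
[[0.6462, 0.139], [0.6432, -0.0088], [0.4927, -0.0078], [0.495, 0.1423]] [0.56930303 0.06618617] [np.float64(0.1478), np.float64(0.1505), np.float64(0.1501), np.float64(0.1513)] [np.float64(-1.5911), np.float64(3.1349), np.float64(1.5559), np.float64(-0.0223)]
[[0.5908, 0.0846], [0.5901, 0.0482], [0.5456, 0.0485], [0.5464, 0.0855]] [0.5682293  0.06665919] [np.float64(0.0364), np.float64(0.0444), np.float64(0.037), np.float64(0.0444)] [np.float64(-1.5914), np.float64(3.1346), np.float64(1.55), np.float64(-0.0202)]
```

step_arm:
  xyz:
    - [-59, 1, -40]
    - [-59, 1, -80]
    - [-59, 1, -120]
    - [-59, 1, -160]
    - [-59, 1, -188]
    - [-59, 1, -188]
    - [-59, 1, -188]
  spin: [0, 0, 0, 0, 0, 0, 0]
  fingers: [0, 0, 0, 0, 0, 0, 0]

```text
time_s: 2.55
eef_pos: [0.5087, 0.0644, 0.1619]
eef_rot: [-0.494, -0.505, -0.495, 0.506]
wrist_force: [-0.0, 0.4, 0.7]
opening: -0.001
```

```bash
cat > snap.py <<'E'
from h import *
from bench import ctrl
import cv2,sys
o=ctrl.get_obs(); print(o["time_s"],o["eef_pos"].round(4),o["eef_rot"].round(3),o["wrist_force"].round(2))
for n in sys.argv[2:]:
    im=eyes.camera(n)[:,:,::-1]
    if n=="scene": im=cv2.resize(im[165:265,220:325],None,fx=6,fy=6,interpolation=cv2.INTER_CUBIC)
    if n=="top": im=cv2.resize(im[105:210,180:290],None,fx=5,fy=5,interpolation=cv2.INTER_CUBIC)
    cv2.imwrite(f"pics/{sys.argv[1]}_{n}.png",im)
E
python3 snap.py a wrist scene
```

```text
2.55 [0.5087 0.0644 0.1619] [-0.494 -0.505 -0.495  0.506] [-0.    0.35  0.73]
```

View pics/a_wrist.png

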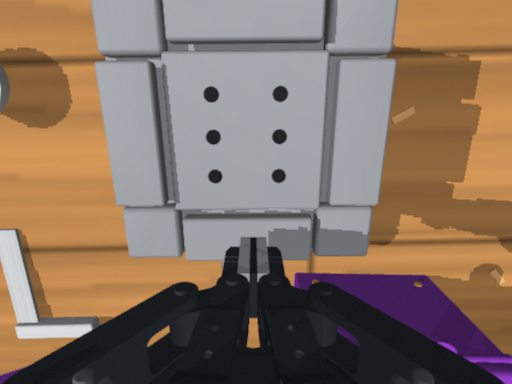

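View pics/a_scene.png

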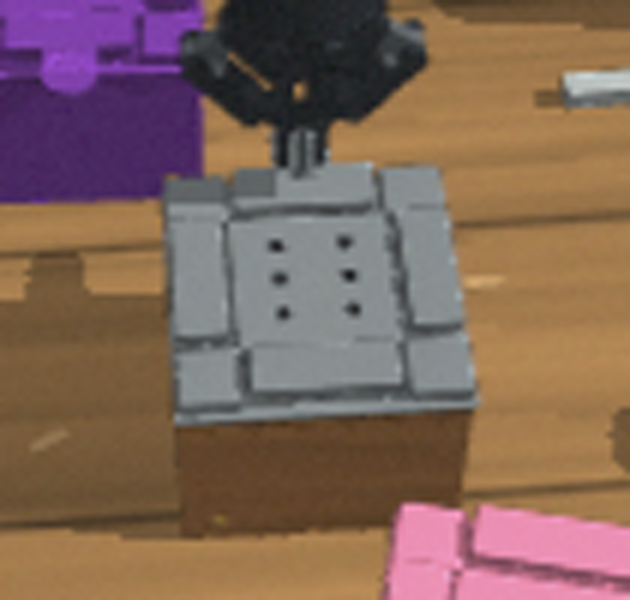

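The closed fingertips are centred over the tab section: wrist (252,250), scene crop (302,170). I'll lower gently.

step_arm:
  xyz:
    - [0, 2, -6]
    - [0, 2, -11]
    - [0, 2, -13]
    - [0, 2, -15]
    - [0, 2, -16]
    - [0, 2, -16]
  spin: [0, 0, 0, 0, 0, 0]
  fingers: [0, 0, 0, 0, 0, 0]

```text
time_s: 3.25
eef_pos: [0.5088, 0.0677, 0.1456]
eef_rot: [-0.495, -0.505, -0.495, 0.505]
wrist_force: [-2.3, -0.3, 3.7]
opening: -0.001
```

step_arm:
  xyz:
    - [0, 0, -1]
    - [0, 0, -2]
    - [0, 0, -3]
    - [0, 0, -4]
    - [0, 0, -4]
  spin: [0, 0, 0, 0, 0]
  fingers: [0, 0, 0, 0, 0]

```text
time_s: 3.75
eef_pos: [0.5089, 0.0677, 0.1418]
eef_rot: [-0.495, -0.505, -0.495, 0.505]
wrist_force: [-2.6, -0.0, 6.1]
opening: -0.0
```

step_arm:
  xyz:
    - [0, 0, -0.5]
    - [0, 0, -1]
    - [0, 0, -1.5]
    - [0, 0, -2]
    - [0, 0, -2]
  spin: [0, 0, 0, 0, 0]
  fingers: [0, 0, 0, 0, 0]

```text
time_s: 4.25
eef_pos: [0.5089, 0.0677, 0.141]
eef_rot: [-0.495, -0.505, -0.495, 0.505]
wrist_force: [-6.9, 0.4, 15.7]
opening: -0.002
```

step_arm:
  xyz:
    - [-0.5, 0, -0.5]
    - [-1, 0, -1]
    - [-1, 0, -1]
  spin: [0, 0, 0]
  fingers: [0, 0, 0]

```text
time_s: 4.55
eef_pos: [0.5089, 0.0677, 0.1409]
eef_rot: [0.496, 0.505, 0.494, -0.504]
wrist_force: [-7.3, 0.5, 19.9]
opening: -0.001
```

step_arm:
  xyz:
    - [0, 0, 10]
    - [1, 0, 40]
    - [21, 19, 40]
    - [41, 39, 40]
    - [62, 59, 40]
    - [62, 59, 40]
    - [62, 59, 40]
    - [62, 59, 40]
    - [62, 59, 40]
    - [62, 59, 40]
  spin: [0, 0, 0.15, 0.3, 0.45, 0.6, 0.75, 0.9, 1.05, 1.2]
  fingers: [0, 0, 0, 0, 0, 0, 0, 0, 0, 0]

```text
time_s: 5.55
eef_pos: [0.5699, 0.1267, 0.1781]
eef_rot: [0.694, 0.135, 0.694, -0.135]
wrist_force: [0.1, 0.2, -1.0]
opening: -0.0
```

step_arm:
  xyz:
    - [0, 0, -10]
    - [0, 0, -20]
    - [0, 0, -20]
    - [0, 0, -20]
  spin: [0.15, 0.3, 0.37, 0.37]
  fingers: [0, 0, 0, 0]

```text
time_s: 5.95
eef_pos: [0.5696, 0.1266, 0.1578]
eef_rot: [0.707, 0.007, 0.707, -0.007]
wrist_force: [-0.1, -0.1, 0.7]
opening: -0.001
```

```bash
python3 snap.py b wrist scene
```

```text
5.95 [0.5696 0.1266 0.1578] [ 0.707  0.007  0.707 -0.007] [-0.09 -0.15  0.68]
```

View pics/b_wrist.png

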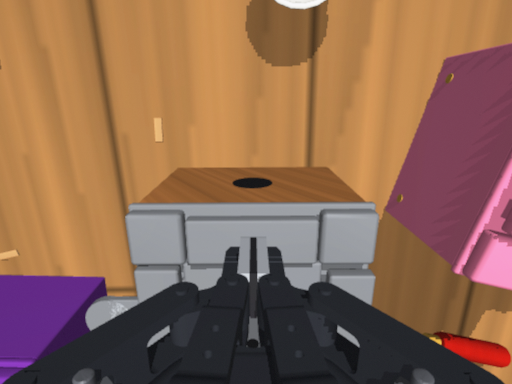

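View pics/b_scene.png

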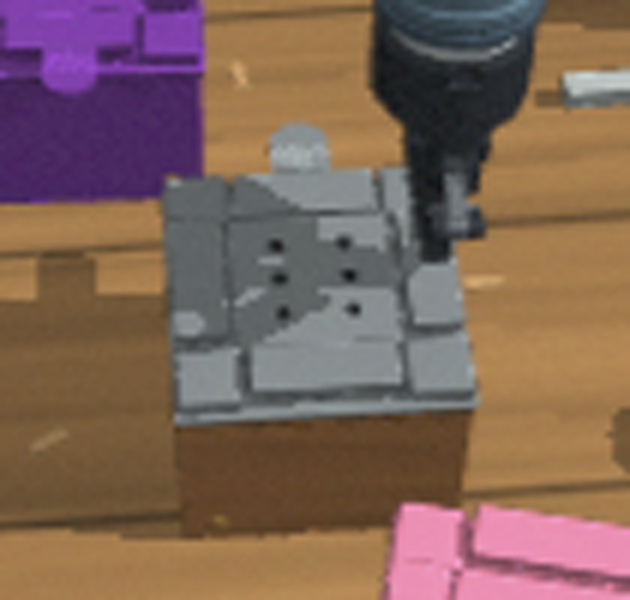

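The tab section is now flush and the box has not moved. The tips are over rim_2 at scene crop (435,255). I'll press it the same way.

step_arm:
  xyz:
    - [0, 0, -4]
    - [0, 0, -8]
    - [0, 0, -10]
    - [0, 0, -12]
    - [0, 0, -14]
    - [0, 0, -16]
    - [0, 0, -17]
    - [0, 0, -17]
  spin: [0, 0, 0, 0, 0, 0, 0, 0]
  fingers: [0, 0, 0, 0, 0, 0, 0, 0]

```text
time_s: 6.85
eef_pos: [0.5697, 0.1266, 0.1418]
eef_rot: [0.707, 0.007, 0.707, -0.008]
wrist_force: [-4.0, -0.2, 4.8]
opening: 0.001
```

step_arm:
  xyz:
    - [0, 0, -1]
    - [-0.5, 0, -1.5]
    - [-0.5, 0, -2]
    - [-0.5, 0, -2]
  spin: [0, 0, 0, 0]
  fingers: [0, 0, 0, 0]

```text
time_s: 7.25
eef_pos: [0.5697, 0.1266, 0.141]
eef_rot: [0.707, 0.007, 0.707, -0.008]
wrist_force: [-5.0, -0.4, 11.0]
opening: -0.001
```

step_arm:
  xyz:
    - [0, 0, -0.5]
    - [0, 0, -1]
    - [0, 0, -1.5]
    - [0, 0, -1.5]
  spin: [0, 0, 0, 0]
  fingers: [0, 0, 0, 0]

```text
time_s: 7.65
eef_pos: [0.5698, 0.1266, 0.1409]
eef_rot: [0.707, 0.007, 0.707, -0.008]
wrist_force: [-9.6, -1.4, 20.5]
opening: -0.002
```

step_arm:
  xyz:
    - [0, 0, 10]
    - [0, 0, 41]
    - [20, -20, 41]
    - [40, -40, 41]
    - [60, -61, 41]
    - [60, -61, 41]
    - [60, -61, 41]
    - [60, -61, 41]
    - [60, -61, 41]
    - [60, -61, 41]
  spin: [0, 0, -0.15, -0.3, -0.45, -0.6, -0.75, -0.9, -1.05, -1.2]
  fingers: [0, 0, 0, 0, 0, 0, 0, 0, 0, 0]

```text
time_s: 8.65
eef_pos: [0.6294, 0.0656, 0.1786]
eef_rot: [0.578, 0.407, 0.578, -0.407]
wrist_force: [0.4, 0.1, -0.3]
opening: 0.002
```

step_arm:
  xyz:
    - [0, 0, -10]
    - [0, 0, -20]
    - [0, 0, -20]
    - [0, 0, -20]
  spin: [-0.15, -0.3, -0.37, -0.37]
  fingers: [0, 0, 0, 0]

```text
time_s: 9.05
eef_pos: [0.6291, 0.0656, 0.1583]
eef_rot: [-0.494, -0.505, -0.495, 0.505]
wrist_force: [-0.1, 0.4, -0.8]
opening: -0.004
```

```bash
python3 snap.py c wrist scene
```

```text
9.05 [0.6291 0.0656 0.1583] [-0.494 -0.505 -0.495  0.505] [-0.07  0.43 -0.78]
```

View pics/c_wrist.png

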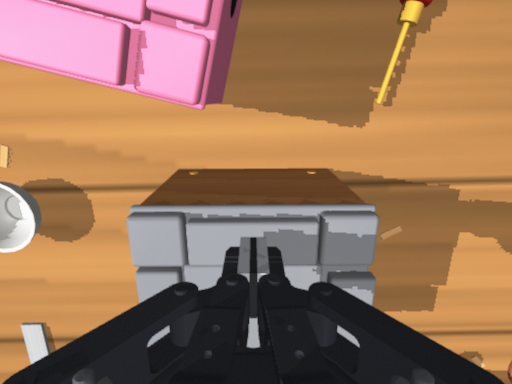

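View pics/c_scene.png

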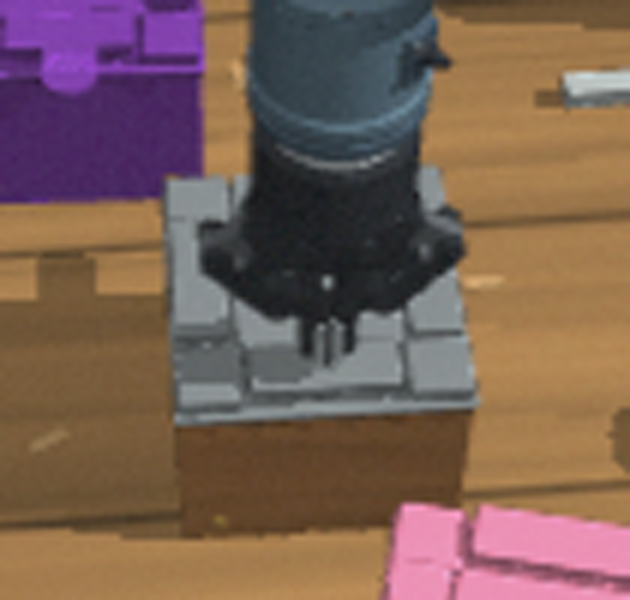

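The tips are over rim_3 at scene crop (325,365), and the box is still in place.

step_arm:
  xyz:
    - [0, 0, -4]
    - [0, 0, -8]
    - [0, 0, -10]
    - [0, 0, -12]
    - [0, 0, -14]
    - [0, 0, -16]
    - [0, 0, -18]
    - [0, 0, -18]
  spin: [0, 0, 0, 0, 0, 0, 0, 0]
  fingers: [0, 0, 0, 0, 0, 0, 0, 0]

```text
time_s: 9.95
eef_pos: [0.6291, 0.0656, 0.1413]
eef_rot: [-0.495, -0.505, -0.495, 0.505]
wrist_force: [-3.3, 0.5, 5.1]
opening: 0.0
```

step_arm:
  xyz:
    - [0, 0, -0.5]
    - [-0.5, 0, -1]
    - [-0.5, 0, -1.5]
    - [-0.5, 0, -1.5]
  spin: [0, 0, 0, 0]
  fingers: [0, 0, 0, 0]

```text
time_s: 10.35
eef_pos: [0.6292, 0.0656, 0.1411]
eef_rot: [0.495, 0.505, 0.495, -0.505]
wrist_force: [-6.2, 0.5, 10.1]
opening: 0.0
```

step_arm:
  xyz:
    - [0, 0, -0.5]
    - [0, 0, -1]
    - [0, 0, -1.5]
    - [0, 0, -1.5]
  spin: [0, 0, 0, 0]
  fingers: [0, 0, 0, 0]

```text
time_s: 10.75
eef_pos: [0.6299, 0.0656, 0.141]
eef_rot: [0.496, 0.505, 0.494, -0.504]
wrist_force: [-7.4, 0.0, 17.7]
opening: 0.002
```

step_arm:
  xyz:
    - [0, 0, 10]
    - [0, 0, 41]
    - [-20, -20, 41]
    - [-40, -40, 41]
    - [-61, -59, 41]
    - [-61, -59, 41]
    - [-61, -59, 41]
    - [-61, -59, 41]
    - [-61, -59, 41]
    - [-61, -59, 41]
  spin: [0, 0, 0.15, 0.3, 0.45, 0.6, 0.75, 0.9, 1.05, 1.2]
  fingers: [0, 0, 0, 0, 0, 0, 0, 0, 0, 0]

```text
time_s: 11.75
eef_pos: [0.5679, 0.0065, 0.1789]
eef_rot: [0.694, 0.135, 0.694, -0.135]
wrist_force: [-0.0, 0.4, 0.4]
opening: -0.001
```

step_arm:
  xyz:
    - [0, 0, -10]
    - [0, 0, -20]
    - [0, 0, -20]
    - [0, 0, -20]
  spin: [0.15, 0.3, 0.37, 0.37]
  fingers: [0, 0, 0, 0]

```text
time_s: 12.15
eef_pos: [0.5677, 0.0066, 0.1584]
eef_rot: [0.707, 0.007, 0.707, -0.007]
wrist_force: [-0.0, 0.3, 0.2]
opening: 0.004
```

```bash
python3 snap.py d wrist scene
```

```text
12.15 [0.5677 0.0066 0.1584] [ 0.707  0.007  0.707 -0.007] [-0.04  0.31  0.19]
```

View pics/d_wrist.png

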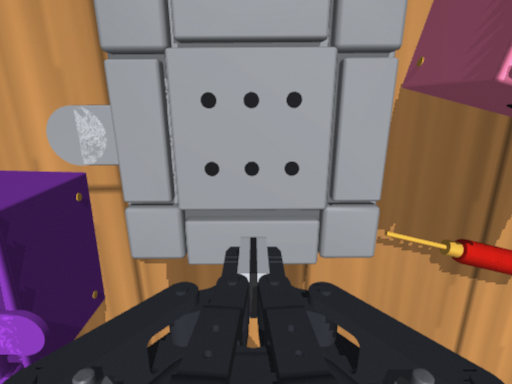

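View pics/d_scene.png

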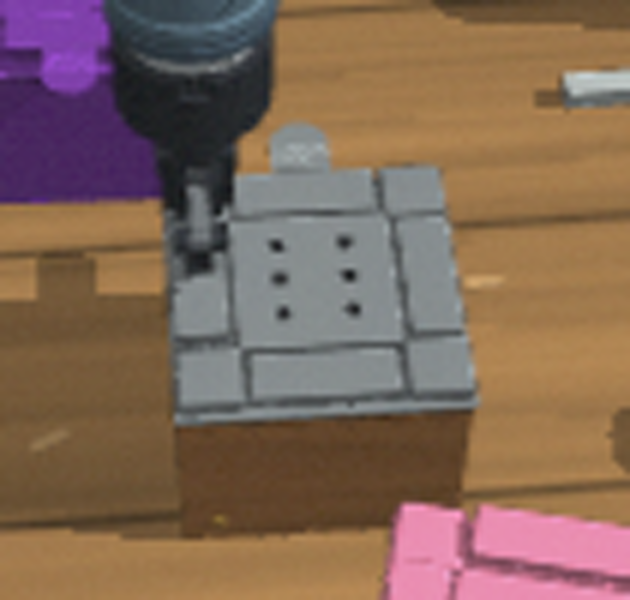

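The first three sections look flush and the tips are over rim_4 at wrist (252,245). I'll press it the same way.

step_arm:
  xyz:
    - [0, 0, -4]
    - [0, 0, -8]
    - [0, 0, -10]
    - [0, 0, -12]
    - [0, 0, -14]
    - [0, 0, -16]
    - [0, 0, -18]
    - [0, 0, -18]
  spin: [0, 0, 0, 0, 0, 0, 0, 0]
  fingers: [0, 0, 0, 0, 0, 0, 0, 0]

```text
time_s: 13.05
eef_pos: [0.5677, 0.0066, 0.1412]
eef_rot: [0.707, 0.008, 0.707, -0.008]
wrist_force: [-2.3, 0.5, 4.5]
opening: -0.002
```

step_arm:
  xyz:
    - [0, 0, -0.5]
    - [-0.5, 0, -1]
    - [-0.5, 0, -2]
    - [-0.5, 0, -2.5]
    - [-0.5, 0, -2.5]
  spin: [0, 0, 0, 0, 0]
  fingers: [0, 0, 0, 0, 0]

```text
time_s: 13.55
eef_pos: [0.5678, 0.0066, 0.1409]
eef_rot: [0.707, 0.007, 0.707, -0.008]
wrist_force: [-8.2, 1.0, 18.1]
opening: -0.004
```

step_arm:
  xyz:
    - [0, 0, 10]
    - [0, 0, 50]
    - [0, 0, 100]
    - [0, 0, 150]
    - [0, 0, 180]
    - [0, 0, 180]
    - [0, 0, 180]
  spin: [0, 0, 0, 0, 0, 0, 0]
  fingers: [0, 0, 0, 0, 0, 0, 0]

```text
time_s: 14.25
eef_pos: [0.5676, 0.0066, 0.3187]
eef_rot: [0.708, 0.007, 0.707, -0.008]
wrist_force: [-0.0, -0.5, -0.3]
opening: -0.001
```

```bash
python3 snap.py e wrist scene
```

```text
14.25 [0.5676 0.0066 0.3187] [ 0.708  0.007  0.707 -0.008] [-0.01 -0.48 -0.27]
```

View pics/e_wrist.png

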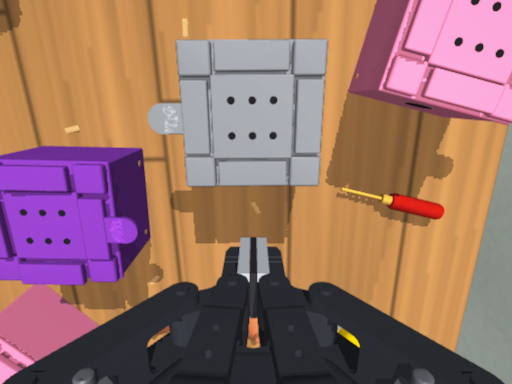

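View pics/e_scene.png

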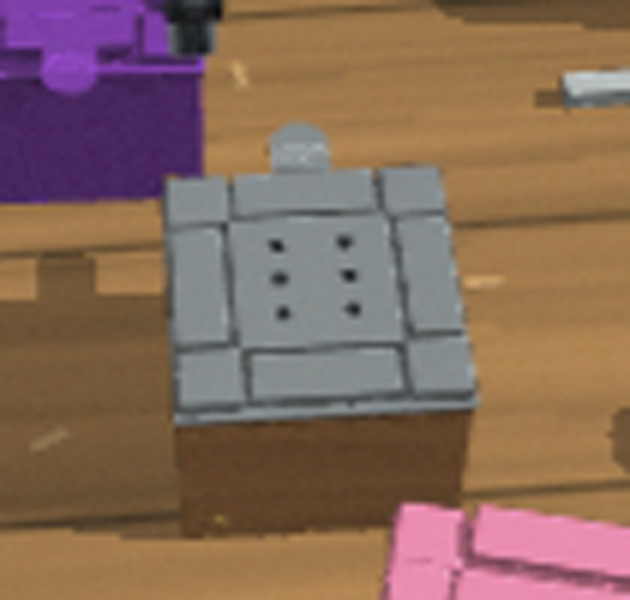

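All four sections are flush with the middle panel and corners. In the scene crop the box corners, such as (165,180) and (475,400), have not moved.

```bash
python3 -c "
from bench import hand_in; print(hand_in())"
```

```text
the job is handed in; nothing more can be done
None
```

I pressed all four raised rim sections of the grey nest box's cover fully home and handed the job in. I used closed fingertips, starting with the tab section and then going clockwise: rim_2, rim_3, rim_4.

- **Depth and force:** each section reached a hard stop with the fingertips at about 130 mm, the flush height. I pushed each one to about 18–20 N there, well under the 40 N and 120 N limits.
- **Last pictures:** the scene and wrist views show all four sections flush with the middle panel and corners. The box has not visibly moved, and nothing near it looks disturbed. The far sides of the bench were out of view in these last pictures.
- **Robot state:** the arm ended clear of the box, touching nothing. The arm work took about 14 s of the 48 s allowed.
- **Small disagreement:** at the end of the rim_3 press the tip moved 0.7 mm sideways, either by sliding on the cover or by nudging the box. The later pictures show no shift of the box.

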